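# Clear the pot and flip the compost caddy's lid open

## Task

The plant pot has been left tucked under the front lip of the green compost caddy's lid: slide it along the shelf, upright and gently, until at least 8 cm of clear shelf lies between the pot and the middle of the lip, and leave it there. Then, with the fingertips under the lip, push the caddy's lid up and over its hinge, steadily and without flinging it, until it falls back past upright and stays fully open by itself, and leave everything standing free. Nothing is pinched, lifted or carried: do not shove the caddy out of its place or disturb the spray bottle, glass dish and hand fork.

Things in the scene. Friction and masses are not known exactly. Their poses are not given: they have to be found in the camera images.
- caddy: Green plastic open box 200 mm deep (its x), 210 mm wide (its y), 117 mm high, 5 mm walls, loose on the shelf, about 1.8 kg, with a thin carrying handle hanging down round its back. Origin: centre of its underside on the shelf; z up. Its front, with the lip, faces its own -x; the lid's hinge runs along y at the top of its rear (+x) wall. The lip side faces roughly to the robot's right (-y of the world), turned up to 0.4 rad either way.
- lid (a joint): Hinge angle of the caddy's lid, rad: 0 shut and level, grows as the front edge rises, 1.57 upright, 1.95 fully open against its stop. The lid is a 6 mm green plate of 0.16 kg, 214 mm wide, shut by its weight: it falls shut from below about 1.57 and falls open to its stop from beyond that. No latch, a little friction and damping. Its lip is a tab 120 mm wide in the middle of the front edge that stands 30 mm out from the caddy's front wall; lifting it takes about 1 N.
- lip_edge (a point): Middle of the lip's outer edge, on its underside; moves with the lid. 230 mm from the hinge line, 117 mm above the shelf when shut. Its axes turn with the lid: x points along the lid to the hinge, y along the hinge line, z out of the lid's upper face.
- hinge_mid (a point): Middle of the lid's hinge line, fixed to the caddy, 120 mm above the shelf; same axes as the caddy. The lid plate lies 3 mm either side of the plane through this line.
- front_mid (a point): Point on the shelf straight below the middle of the shut lip's outer edge, fixed to the caddy (130 mm ahead of the caddy's origin); same axes as the caddy.
- pot: Empty terracotta plant pot, 105 mm high, 100 mm across its rim, 88 mm across its foot, wall 5 mm, floor 8 mm thick, open at the top so that fingertips fit in, about 0.4 kg, loose. Origin: centre of its underside; z up. It stands before the caddy's front, its rim 3 to 8 mm under the lip, so that the fingers cannot get under the lip. Pushed below half its height it slides without tipping.
- spray_bottle: White plastic spray bottle, 68 mm across, 197 mm high, trigger and nozzle to its own -x, standing loose. Origin: centre of its underside. Bystander.
- dish: Small glass dish, 90 mm across, 30 mm high, loose. Origin: centre of its underside. Bystander.
- garden_fork: Steel three-tined hand fork with wooden handle lying on the shelf, 280 mm long along its x (tines to +x), 75 mm wide, 26 mm high. Origin: on the shelf below its middle. Bystander.
Things that resemble listed ones, but are neither listed nor needed, are in the scene too. Of the things that look like the pot, the smallest one is meant.

How it is judged:
By the outcome, as a careful person would: the job done as asked, in the order asked, and still so for the second after the job is handed in, with the robot touching nothing.
It also fails if it takes over 64 s, if anything falls off the work surface, if the arm or the gripper's body presses on something with over 40 N, if the wrist force passes 120 N, or if a joint passes its speed limit or range.

## Robot

A 6-joint arm with a two-finger parallel gripper is mounted at the origin on the work surface. World frame = base frame: x ahead of the robot, y to its left, z up, the work surface at z = 0. Lengths are in m, angles in rad, forces in N, time in s.
With the tool pointing down it reaches from about 0.35 to 0.875 m from the base axis. Payload 4.2 kg.
Tool frame: the origin (TCP) lies midway between the tips of the shut fingers; the grasp point (between the pads) lies 19 mm behind it; z points along the fingers, y is the line along which they close (so a half turn about z gives the same grasp; the last joint's range is limited). The gripper opens to 85 mm and grips with 20 to 120 N. Pads are 22 mm wide; open, the fingers measure 114 mm over their backs; the gripper's body (76 mm by 85 mm) begins 54 mm behind the grasp point. The pads swing forward as they close: fully open they stand 13 mm farther back than shut.
Start: joints at [-0.872, 0.385, 0.008, 0, -1.194, -0.259], TCP at [0.266, -0.565, 0.198] pointing down, gripper open.
Joint ranges: [-3.14, 3.14], [-1.21, 2.06], [-1.07, 1.41], [-3.16, 2.05], [-2.99, -0.16], [-3.1, 3.1]. Speed limits (rad/s): [2.79, 2.79, 3.14, 3.14, 3.14, 3.14].

## Interface

Orientations are given as a unit quaternion [w, x, y, z].
In Python, from station import monitor, snapshot, camera_params, order gives the robot as it stands.
- The arm moves only by the tool carry_out, never from a script. Its argument "plan" is a list of rows, each an object of numbers: "wx", "wy", "wz": the turn, a rotation vector about the world's x, y, z in degrees; "tx", "ty", "tz": the shift along the world's x, y, z in m; "claw": the opening, from 0 (shut) to 1 (fully open). In form: [{"wx": .., "wy": .., "wz": .., "tx": .., "ty": .., "tz": .., "claw": ..}, ...]. A call has exactly 8 rows; each row is the pose to reach, as a shift and turn from the pose commanded when the call began; what a row does not reach only later rows make up. A row lasts 1/10 s, in which the tool goes at most 50 mm and 8.59 degrees, less where a joint would pass 70% of its speed; a pose out of reach is approached as far as the arm can. A call with a gripper value outside its range is refused whole. The fingers move at their own pace and stop on an object; the grip force is fixed at half the most. Time passes only in rows, so rows that repeat a pose let the fingers close, or fill a call up. It gives the time, the measured TCP pose, the force, the opening and the grip force at its end, in the units of the state.
- monitor.get_state(): the state, without advancing time (a new reading comes with each control period).
- snapshot(name): name is "side" or "top"; returns the picture (384x512x3 uint8, red, green, blue); there is no depth.
- camera_params(name): a dict with "camera_matrix" (3x3 intrinsics, pixels), "dist_coeffs" ([k1, k2, p1, p2, k3] as OpenCV has them; the pictures are not rectified), "extrinsics" (4x4, takes a point from world to camera coordinates). Camera axes: x right, y up, looking along -z (the intrinsics and any distortion apply to the point x, -y, -z); pixel columns grow to the right and rows downward; lengths in m; the calibration is good to about 2 mm. A picture is of the moment at which its call begins. camera_params takes no time and is no camera call.
- order.job_done(): hands the job in; it is judged then, once.
The state is a dict: "time_s": time; "joint_positions": joint angles; "dq": joint speeds; "joint_torque": joint torques, N m; "position": TCP position; "ee_rot": TCP orientation; "wrist_force": force on the tool from outside, world axes, zero at the start; "ft_torque": the same for the moment, N m; "opening": finger opening in m; "gripper_force": force on a finger pad.
Only numpy, scipy, OpenCV 4.12 (cv2) and the standard library are available. Lean on these libraries where they do the work, as an engineer would, in place of code of your own. Each camera call takes 0.05 s, during which the arm holds its last target. There are 200 camera calls.

## Working session

There is one attempt and no reset: what is moved stays moved. The work goes in short steps, Python scripts to look and compute and a tool call to move; the robot and the scene stay as the last step left them, time stands still between calls to the robot, and variables do not carry over. Pictures are saved under pics/ and viewed, at most 10 in all, crops included, and the job is handed in when it is done.

Besides the shell and the picture viewer there is one more tool, called after "Emit:" in YAML: its name, and indented under it one key for each argument. carry_out: Moves the arm, as the interface text tells. Its arguments: {"type":"object","properties":{"plan":{"type":"array"}},"required":["plan"]}

```bash
mkdir -p pics
python3 - <<'E'
from station import monitor, snapshot, camera_params
import cv2,numpy as np
for n in("top","side"):
    cv2.imwrite(f"pics/{n}0.png",cv2.resize(snapshot(n)[:,:,::-1],None,fx=1.5,fy=1.5))
    p=camera_params(n);print(n,np.round(p["camera_matrix"],1).tolist(),p["dist_coeffs"],np.round(p["extrinsics"],3).tolist())
print(monitor.get_state())
E
```

```text
top [[499.7, 0.0, 256.6], [0.0, 499.7, 193.3], [0.0, 0.0, 1.0]] [-0.162809  0.        0.        0.        0.      ] [[-0.021, -1.0, 0.004, -0.023], [0.986, -0.02, 0.166, -0.55], [-0.166, 0.007, 0.986, -1.777], [0.0, 0.0, 0.0, 1.0]]
side [[400.5, 0.0, 259.1], [0.0, 400.5, 195.8], [0.0, 0.0, 1.0]] [-0.10551631  0.          0.          0.          0.        ] [[0.256, 0.967, -0.005, -0.115], [-0.783, 0.21, 0.586, 0.352], [0.567, -0.146, 0.81, -1.805], [0.0, 0.0, 0.0, 1.0]]
{'time_s': 0.1, 'joint_positions': array([-8.72416418e-01,  3.85472567e-01,  6.78655844e-03, -3.88633658e-04,
       -1.19401777e+00, -2.58605508e-01]), 'dq': array([-0.00017921, -0.00194784,  0.00287978,  0.00390053,  0.00028168,
        0.00091531]), 'joint_torque': array([ 4.11456597e-05, -3.93318701e+01,  1.88929904e+01,  4.19794992e+00,
       -2.54256694e-03,  3.77570956e-06]), 'position': array([ 0.26584508, -0.56500751,  0.19745162]), 'ee_rot': array([-2.78802231e-04, -2.18049496e-01,  9.75937229e-01,  9.29776989e-04]), 'wrist_force': array([0.29325737, 0.13454441, 0.0998121 ]), 'ft_torque': array([-0.06597143, -0.02800194, -0.02040872]), 'gripper_force': 0.0, 'opening': 0.08543361595151158}
```

View pics/top0.png

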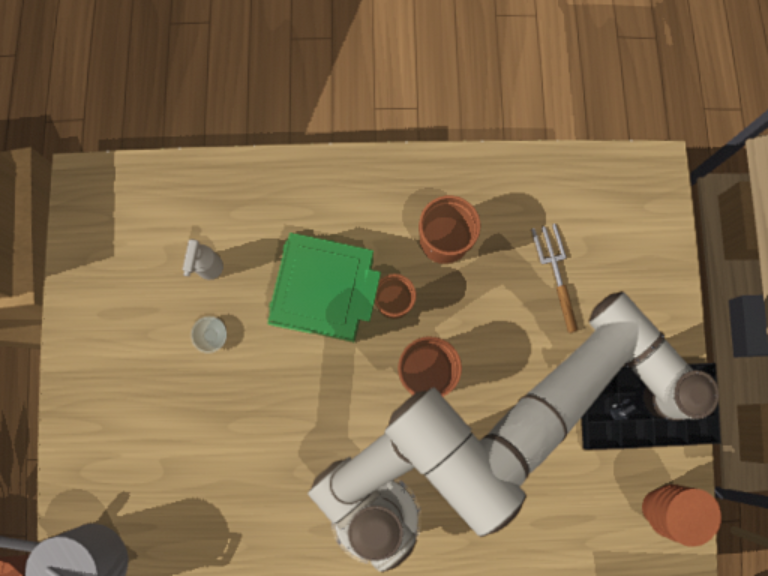

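View pics/side0.png

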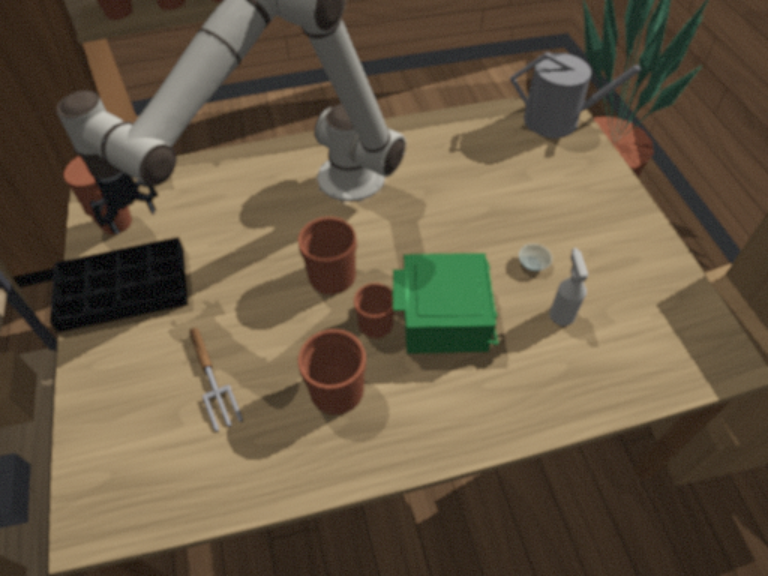

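Could be taken for the pot (top picture): small one at (395,296), larger ones at (448,229) and (429,367), a stack at (685,515). The smallest, under the lip at (395,296), is meant. I'll check this in a crop.

```bash
cat > h.py <<'E'
import numpy as np,cv2
from station import monitor, snapshot, camera_params
def ray(cam,u,v):
    p=camera_params(cam);K=np.array(p["camera_matrix"]);E=np.array(p["extrinsics"])
    a=cv2.undistortPoints(np.array([[[u,v]]],float),K,np.array(p["dist_coeffs"]))[0,0]
    R=E[:3,:3];return -R.T@E[:3,3],R.T@np.array([a[0],-a[1],-1])
def onz(cam,u,v,z):
    c,d=ray(cam,u,v);return c+d*(z-c[2])/d[2]
def proj(cam,P):
    p=camera_params(cam);E=np.array(p["extrinsics"]);q=E[:3,:3]@np.array(P)+E[:3,3]
    return cv2.projectPoints(np.array([[q[0],-q[1],-q[2]]]),np.zeros(3),np.zeros(3),np.array(p["camera_matrix"]),np.array(p["dist_coeffs"]))[0].ravel()
E
python3 - <<'E'
from h import *
im=snapshot("top")[125:265,120:330,::-1]
cv2.imwrite("pics/c1.png",cv2.resize(im,None,fx=3.8,fy=3.8,interpolation=cv2.INTER_CUBIC))
E
```

```text
(no output)
```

View pics/c1.png

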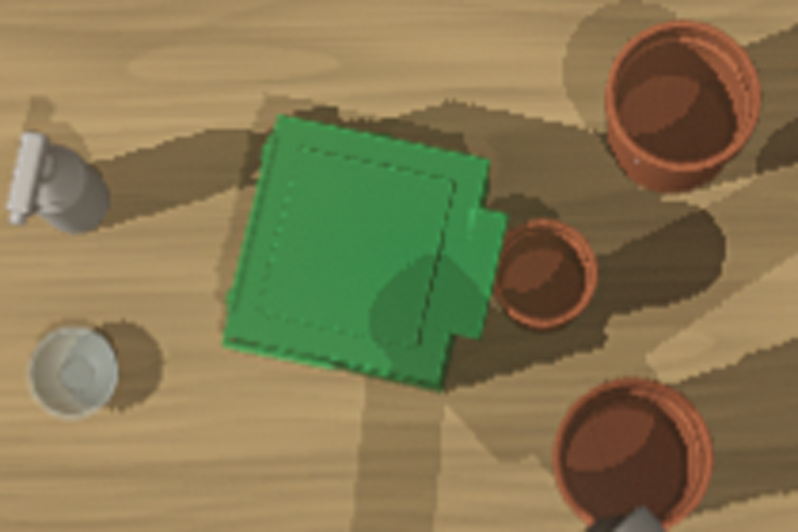

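The crop confirms it: the small pot has its rim centred near (545,274) in the crop, under the lip edge running (506,213)–(482,338). The two larger pots have rims at (683,98) and (634,453).

Run:
```python
from h import *
f=lambda u,v,z:onz("top",120+u/3.8-.4,125+v/3.8-.4,z)[:2].round(4)
for n,u,v,z in [("RL",281,116,.123),("FL",488,159,.123),("FN",443,388,.123),("RN",226,345,.123),("lipA",506,213,.123),("lipB",482,338,.123),("potC",545,274,.105),("potTop",545,219,.105),("potBot",545,328,.105),("potR",597,274,.105),("big1C",683,94,.16),("big1L",607,94,.16),("big1R",760,94,.16),("big2C",634,457,.16),("dish",74,372,.03)]: print(n,f(u,v,z))
A=f(506,213,.123);B=f(482,338,.123);d=A-B;print(np.linalg.norm(d),np.arctan2(d[1],d[0]))
for a,b in [((281,116),(226,345)),((488,159),(443,388)),((226,345),(443,388)),((281,116),(488,159))]:
    d=f(*a,.123)-f(*b,.123);print(np.linalg.norm(d),np.degrees(np.arctan2(d[1],d[0])))
# big pots base via side view: rims at side0 (328,235)->, base bottoms (331,290)
g=lambda u,v,z:onz("side",u/1.5,v/1.5,z)[:2].round(4)
print("side pot rim",g(375,300,.105),"base front",g(375,334,0),"big1 rim .15",g(333,358,.15),"base",g(335,410,0),"big2",g(328,243,.15),"base",g(331,291,0))
print("fork",g(193,331,.02),g(225,390,.01),g(240,418,.01),"tray edge",g(183,303,.04),g(183,242,.04))
```

```text
RL [0.6787 0.1875]
FL [ 0.6334 -0.0052]
FN [0.4211 0.0397]
RN [0.4643 0.238 ]
lipA [ 0.582  -0.0209]
lipB [0.4662 0.0034]
potC [ 0.5271 -0.0559]
potTop [ 0.579  -0.0571]
potBot [ 0.4766 -0.0547]
potR [ 0.5261 -0.1042]
big1C [ 0.6825 -0.185 ]
big1L [ 0.6838 -0.1154]
big1R [ 0.6813 -0.2559]
big2C [ 0.3524 -0.1299]
dish [0.4524 0.4004]
0.11832214501098258 -0.2068433145405161
0.2202671332723064 -13.253924875315336
0.2169960829139549 -11.941693303265026
0.20295105321234475 77.71003815235915
0.19795297421357427 76.771081440027
side pot rim [ 0.5328 -0.0544] base front [ 0.5597 -0.0636] big1 rim .15 [ 0.6867 -0.1834] base [ 0.7339 -0.2011] big2 [ 0.3702 -0.1302] base [ 0.4029 -0.1419]
fork [ 0.4488 -0.4977] [ 0.6251 -0.4387] [ 0.7041 -0.4131] tray edge [ 0.3723 -0.5123] [ 0.1668 -0.5008]
```

Emit:
carry_out:
  plan:
    - {"wx":0,"wy":0,"wz":0,"tx":0,"ty":0,"tz":0.05,"claw":0}
    - {"wx":0,"wy":0,"wz":8,"tx":0.02,"ty":0.04,"tz":0.05,"claw":0}
    - {"wx":0,"wy":0,"wz":16,"tx":0.04,"ty":0.08,"tz":0.05,"claw":0}
    - {"wx":0,"wy":0,"wz":24,"tx":0.06,"ty":0.12,"tz":0.05,"claw":0}
    - {"wx":0,"wy":0,"wz":32,"tx":0.08,"ty":0.16,"tz":0.05,"claw":0}
    - {"wx":0,"wy":0,"wz":40,"tx":0.1,"ty":0.2,"tz":0.05,"claw":0}
    - {"wx":0,"wy":0,"wz":47,"tx":0.12,"ty":0.24,"tz":0.05,"claw":0}
    - {"wx":0,"wy":0,"wz":52.6,"tx":0.14,"ty":0.28,"tz":0.05,"claw":0}

```text
time_s: 0.95
position: [0.4064, -0.2837, 0.2483]
ee_rot: [0.0, -0.63, 0.777, 0.0]
wrist_force: [0.9, 0.4, 0.7]
opening: -0.0002
gripper_force: 0.0
```

Emit:
carry_out:
  plan:
    - {"wx":0,"wy":0,"wz":0,"tx":0.02,"ty":0.036,"tz":0,"claw":0}
    - {"wx":0,"wy":0,"wz":0,"tx":0.04,"ty":0.072,"tz":0,"claw":0}
    - {"wx":0,"wy":0,"wz":0,"tx":0.06,"ty":0.108,"tz":0,"claw":0}
    - {"wx":0,"wy":0,"wz":0,"tx":0.08,"ty":0.144,"tz":0,"claw":0}
    - {"wx":0,"wy":0,"wz":0,"tx":0.1,"ty":0.18,"tz":0,"claw":0}
    - {"wx":0,"wy":0,"wz":0,"tx":0.12,"ty":0.213,"tz":-0.01,"claw":0}
    - {"wx":0,"wy":0,"wz":0,"tx":0.12,"ty":0.213,"tz":-0.05,"claw":0}
    - {"wx":0,"wy":0,"wz":0,"tx":0.12,"ty":0.213,"tz":-0.09,"claw":0}

```text
time_s: 1.75
position: [0.527, -0.071, 0.1577]
ee_rot: [0.001, -0.629, 0.778, -0.0]
wrist_force: [-0.3, -0.0, -1.6]
opening: 0.0001
gripper_force: 0.0
```

Run:
```python
from h import *
print(monitor.get_state()["position"])
im=snapshot("side")[130:290,170:370,::-1]
cv2.imwrite("pics/c2.png",cv2.resize(im,None,fx=3.7,fy=3.7,interpolation=cv2.INTER_CUBIC))
```

```text
[ 0.52704934 -0.07100946  0.15774229]
```

View pics/c2.png

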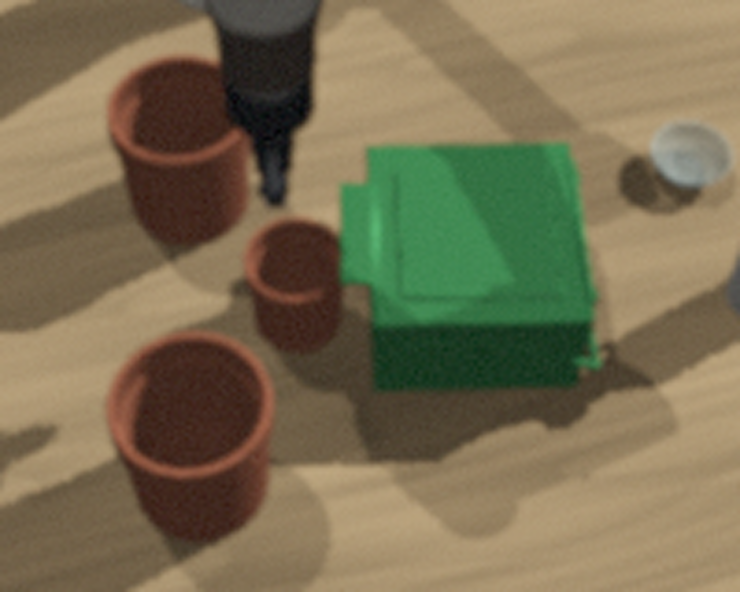

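The fingertips (275,200) hover above the small pot's rim (centre about (295,262)), clear of the big pots and lip; I'll check where the tip comes down.

Run:
```python
from h import *
for P in [(.527,-.071,.158),(.527,-.071,.105),(.529,-.055,.105)]: print(((proj("side",P)-[170,130]+.4)*3.7).round())
print(onz("side",170+295/3.7-.4,130+262/3.7-.4,.105))
```

```text
[277. 226.]
[279. 259.]
[296. 257.]
[ 0.53393464 -0.05706834  0.105     ]
```

Emit:
carry_out:
  plan:
    - {"wx":0,"wy":0,"wz":0,"tx":0.002,"ty":0,"tz":-0.01,"claw":0}
    - {"wx":0,"wy":0,"wz":0,"tx":0.002,"ty":0,"tz":-0.02,"claw":0}
    - {"wx":0,"wy":0,"wz":0,"tx":0.002,"ty":0,"tz":-0.03,"claw":0}
    - {"wx":0,"wy":0,"wz":0,"tx":0.002,"ty":0,"tz":-0.04,"claw":0}
    - {"wx":0,"wy":0,"wz":0,"tx":0.002,"ty":0,"tz":-0.048,"claw":0}
    - {"wx":0,"wy":0,"wz":0,"tx":0.002,"ty":0,"tz":-0.054,"claw":0}
    - {"wx":0,"wy":0,"wz":0,"tx":0.002,"ty":0,"tz":-0.06,"claw":0}
    - {"wx":0,"wy":0,"wz":0,"tx":0.002,"ty":0,"tz":-0.06,"claw":0}

```text
time_s: 2.6
position: [0.5276, -0.0725, 0.0976]
ee_rot: [-0.001, -0.628, 0.778, 0.0]
wrist_force: [-0.1, -0.2, -0.2]
opening: 0.0004
gripper_force: 0.0
```

Run:
```python
from h import *
P=monitor.get_state()["position"];print(P,((proj("side",P)-[220,130]+.4)*6).round())
im=snapshot("side")[130:230,220:320,::-1]
cv2.imwrite("pics/c3.png",cv2.resize(im,None,fx=6,fy=6,interpolation=cv2.INTER_CUBIC))
```

```text
[ 0.52760356 -0.07254341  0.09760569] [151. 429.]
```

View pics/c3.png

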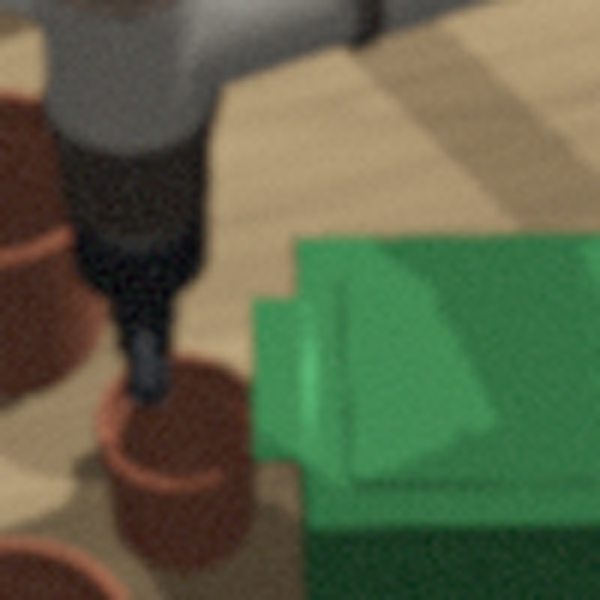

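The visible fingertip ends at (150,400), inside the rim but about 5 px above its predicted (151,429). I'll compare against the start picture, and locate the tip's z and x.

Run:
```python
from h import *
C=np.array([.266,-.565,.198]);y=np.array([-.4255,.905,0])*.05
for s in(-1,1): print((proj("side",C+s*y+[0,0,.013])*1.5).round(),(proj("side",C+s*y+[0,0,.043])*1.5).round())
P=np.array([.5276,-.0725,.0976])
for d in((0,0,.01),(0,0,.02),(0,0,.03),(-.01,0,0),(-.02,0,0)): print(d,((proj("side",P+d)-[220,130]+.4)*6).round())
im=snapshot("top");cv2.imwrite("pics/t1.png",cv2.resize(im[125:265,180:330,::-1],None,fx=4,fy=4,interpolation=cv2.INTER_CUBIC))
print("top pot",((proj("top",(.529,-.055,.105))-[180,125]+.4)*4).round(),"tip",((proj("top",P)-[180,125]+.4)*4).round())
```

```text
[120. 242.] [115. 233.]
[157. 221.] [154. 212.]
(0, 0, 0.01) [150. 419.]
(0, 0, 0.02) [150. 409.]
(0, 0, 0.03) [149. 399.]
(-0.01, 0, 0) [147. 416.]
(-0.02, 0, 0) [143. 403.]
top pot [333. 286.] tip [352. 289.]
```

View pics/t1.png

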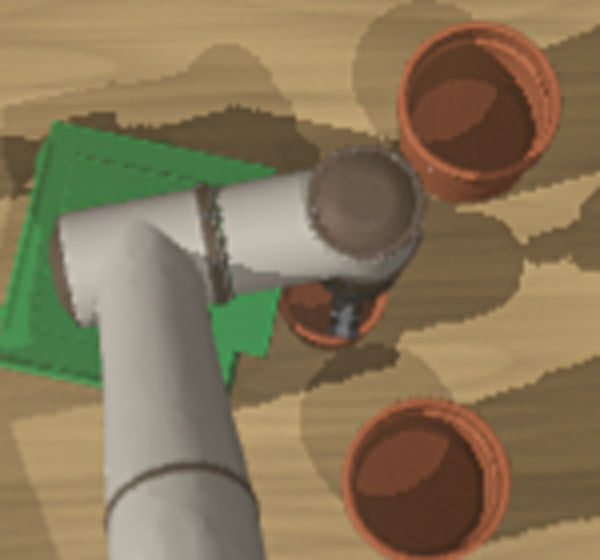

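Run:
```python
from h import *
print("base side0",proj("side",(0,0,0))*1.5,"top0",proj("top",(0,0,0))*1.5)
c1,d1=ray("side",220+150/6-.4,130+400/6-.4);c2,d2=ray("top",180+343/4-.4,125+333/4-.4)
A=np.array([d1,-d2]).T;t=np.linalg.lstsq(A,c2-c1,rcond=None)[0]
print(c1+d1*t[0],c2+d2*t[1])
P=np.array([.5276,-.0725,.0976])
for z in(0,.073,.15,.25): print(z,((proj("side",P+[0,0,z])-[220,130]+.4)*6).round(),((proj("top",P+[0,0,z])-[180,125]+.4)*4).round())
print(monitor.get_state())
```

```text
base side0 [350.44964721 177.01193536] top0 [375.57206747 518.35861328]
[ 0.49117718 -0.06487073  0.07545345] [ 0.4913678  -0.06386967  0.07545526]
0 [151. 429.] [352. 289.]
0.073 [146. 355.] [355. 275.]
0.15 [141. 269.] [357. 259.]
0.25 [134. 145.] [361. 237.]
{'time_s': 2.7, 'joint_positions': array([ 1.68023876e-01,  3.27336495e-01, -3.56351575e-01,  2.35487754e-04,
       -8.86966934e-01, -3.80990306e-01]), 'dq': array([ 0.00099101, -0.00634451,  0.00664431,  0.00012581,  0.00096466,
       -0.00135069]), 'joint_torque': array([-1.85852428e-02, -3.28565776e+01,  1.55296183e+01,  3.44756261e+00,
       -5.62062225e-03, -4.08173548e-05]), 'position': array([ 0.52826834, -0.07253724,  0.09850146]), 'ee_rot': array([ 1.70087914e-05, -6.28006828e-01,  7.78207819e-01, -1.14170561e-04]), 'wrist_force': array([-0.32041559, -0.2352689 ,  0.14947477]), 'ft_torque': array([-0.01792078,  0.05641676,  0.01914954]), 'gripper_force': 0.0, 'opening': 0.0004414557803851048}
```

Emit:
carry_out:
  plan:
    - {"wx":0,"wy":0,"wz":0,"tx":0,"ty":0,"tz":0.03,"claw":0}
    - {"wx":0,"wy":0,"wz":0,"tx":0,"ty":0,"tz":0.06,"claw":0}
    - {"wx":0,"wy":0,"wz":0,"tx":0,"ty":0,"tz":0.1,"claw":0}
    - {"wx":0,"wy":0,"wz":0,"tx":0,"ty":-0.04,"tz":0.1,"claw":0}
    - {"wx":0,"wy":0,"wz":0,"tx":0,"ty":-0.08,"tz":0.1,"claw":0}
    - {"wx":0,"wy":0,"wz":0,"tx":0,"ty":-0.11,"tz":0.1,"claw":0}
    - {"wx":0,"wy":0,"wz":0,"tx":0,"ty":-0.11,"tz":0.1,"claw":0}
    - {"wx":0,"wy":0,"wz":0,"tx":0,"ty":-0.11,"tz":0.1,"claw":0}

```text
time_s: 3.5
position: [0.528, -0.1829, 0.1986]
ee_rot: [0.0, -0.627, 0.779, -0.0]
wrist_force: [-0.5, 0.6, -0.4]
opening: -0.0001
gripper_force: 0.0
```

Run:
```python
from h import *
s=monitor.get_state();P=s["position"];print(P,s["ee_rot"])
out=[]
for n in("side","top"):
    im=snapshot(n)[:,:,::-1].copy();q=proj(n,P);o=(q-[40,50]).astype(int)
    c=cv2.resize(im[o[1]:o[1]+100,o[0]:o[0]+80],None,fx=4.9,fy=4.9,interpolation=cv2.INTER_CUBIC)
    for z in(0,.073,.15): cv2.circle(c,tuple(int(v) for v in (proj(n,P+[0,0,z])-o+.4)*4.9),4,(0,0,255),1)
    print(n,o);out.append(c)
cv2.imwrite("pics/d1.png",np.hstack(out))
```

```text
[ 0.52803934 -0.18289758  0.1985651 ] [ 2.01310164e-04 -6.27378164e-01  7.78714707e-01 -6.48238268e-05]
side [171 140]
top [261 141]
```

View pics/d1.png

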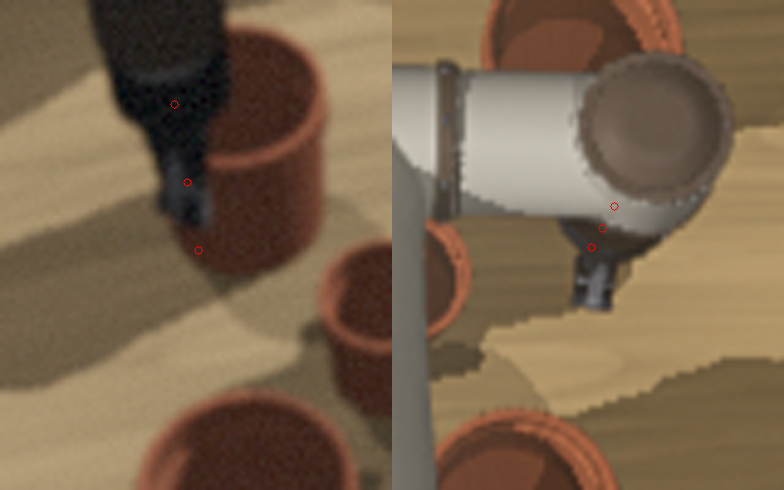

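The overlays show the visible tip at side (198,230), predicted (198,250), and top (593,308), predicted (591,247). So there is a real offset; triangulating it.

```bash
cat >> h.py <<'E'
def tri(us,vs,ut,vt):
    c1,d1=ray("side",us,vs);c2,d2=ray("top",ut,vt)
    t=np.linalg.lstsq(np.array([d1,-d2]).T,c2-c1,rcond=None)[0]
    a,b=c1+d1*t[0],c2+d2*t[1];return (a+b)/2,np.linalg.norm(a-b)
E
python3 - <<'E'
from h import *
T,e=tri(171+198/4.9-.4,140+228/4.9-.4,261+(593-392)/4.9-.4,141+306/4.9-.4)
print("tip",T,e)
# body bottom/finger root: side (185,140), top (605,255)
print("root",tri(171+180/4.9-.4,140+150/4.9-.4,261+(607-392)/4.9-.4,141+262/4.9-.4))
# pot check: rim centre both views (from c3/side0 & c1)
print("pot",tri(375/1.5,300/1.5-.0,120+545/3.8-.4,125+274/3.8-.4))
q=lambda n,P:proj(n,P)
print(camera_params("top")["extrinsics"].round(4))
import os;E=np.array(camera_params("top")["extrinsics"]);print(-E[:3,:3].T@E[:3,3]);E=np.array(camera_params("side")["extrinsics"]);print(-E[:3,:3].T@E[:3,3])
# known landmark: caddy lip corner FL in both views (side0 403,255?)
print("lid FN corner",tri(405/1.5,255/1.5,120+443/3.8-.4,125+388/3.8-.4))
print("lid FL corner",tri(405/1.5,325/1.5,120+488/3.8-.4,125+159/3.8-.4))
E
```

```text
tip [ 0.4915801  -0.1816352   0.17652207] 0.005516608426838161
root (array([ 0.50515232, -0.18370567,  0.27796376]), np.float64(0.00173674230432792))
pot (array([ 0.52835089, -0.05472931,  0.09888312]), np.float64(0.002615087827676704))
[[-0.0212 -0.9998  0.0039 -0.0225]
 [ 0.9859 -0.0203  0.166  -0.5503]
 [-0.1659  0.0073  0.9861 -1.7774]
 [ 0.      0.      0.      1.    ]]
[ 0.24718457 -0.02057926  1.84418322]
[ 1.32923248 -0.22659147  1.25612677]
lid FN corner (array([0.42337462, 0.04466821, 0.11101297]), np.float64(0.009357610531216552))
lid FL corner (array([ 0.63203901, -0.00731226,  0.12674318]), np.float64(0.00433481194719253))
```

Emit:
carry_out:
  plan:
    - {"wx":0,"wy":0,"wz":0,"tx":0,"ty":0,"tz":-0.04,"claw":0}
    - {"wx":0,"wy":0,"wz":0,"tx":0,"ty":0,"tz":-0.08,"claw":0}
    - {"wx":0,"wy":0,"wz":0,"tx":0,"ty":0,"tz":-0.115,"claw":0}
    - {"wx":0,"wy":0,"wz":0,"tx":0,"ty":0,"tz":-0.14,"claw":0}
    - {"wx":0,"wy":0,"wz":0,"tx":0,"ty":0,"tz":-0.155,"claw":0}
    - {"wx":0,"wy":0,"wz":0,"tx":0,"ty":0,"tz":-0.162,"claw":0}
    - {"wx":0,"wy":0,"wz":0,"tx":0,"ty":0,"tz":-0.167,"claw":0}
    - {"wx":0,"wy":0,"wz":0,"tx":0,"ty":0,"tz":-0.17,"claw":0}

```text
time_s: 4.4
position: [0.5288, -0.1821, 0.0289]
ee_rot: [0.0, -0.628, 0.778, -0.0]
wrist_force: [-0.4, 0.0, -0.8]
opening: -0.0004
gripper_force: 0.0
```

Emit:
carry_out:
  plan:
    - {"wx":0,"wy":0,"wz":0,"tx":0,"ty":0,"tz":-0.001,"claw":0}
    - {"wx":0,"wy":0,"wz":0,"tx":0,"ty":0,"tz":-0.002,"claw":0}
    - {"wx":0,"wy":0,"wz":0,"tx":0,"ty":0,"tz":-0.003,"claw":0}
    - {"wx":0,"wy":0,"wz":0,"tx":0,"ty":0,"tz":-0.005,"claw":0}
    - {"wx":0,"wy":0,"wz":0,"tx":0,"ty":0,"tz":-0.007,"claw":0}
    - {"wx":0,"wy":0,"wz":0,"tx":0,"ty":0,"tz":-0.009,"claw":0}
    - {"wx":0,"wy":0,"wz":0,"tx":0,"ty":0,"tz":-0.01,"claw":0}
    - {"wx":0,"wy":0,"wz":0,"tx":0,"ty":0,"tz":-0.01,"claw":0}

```text
time_s: 5.2
position: [0.528, -0.1825, 0.0182]
ee_rot: [-0.0, -0.628, 0.778, 0.0]
wrist_force: [0.3, -0.1, -0.5]
opening: -0.0001
gripper_force: 0.0
```

Emit:
carry_out:
  plan:
    - {"wx":0,"wy":0,"wz":0,"tx":0,"ty":0,"tz":-0.001,"claw":0}
    - {"wx":0,"wy":0,"wz":0,"tx":0,"ty":0,"tz":-0.002,"claw":0}
    - {"wx":0,"wy":0,"wz":0,"tx":0,"ty":0,"tz":-0.003,"claw":0}
    - {"wx":0,"wy":0,"wz":0,"tx":0,"ty":0,"tz":-0.005,"claw":0}
    - {"wx":0,"wy":0,"wz":0,"tx":0,"ty":0,"tz":-0.007,"claw":0}
    - {"wx":0,"wy":0,"wz":0,"tx":0,"ty":0,"tz":-0.008,"claw":0}
    - {"wx":0,"wy":0,"wz":0,"tx":0,"ty":0,"tz":-0.009,"claw":0}
    - {"wx":0,"wy":0,"wz":0,"tx":0,"ty":0,"tz":-0.009,"claw":0}

```text
time_s: 6.0
position: [0.528, -0.1825, 0.0092]
ee_rot: [-0.0, -0.628, 0.778, 0.0]
wrist_force: [0.0, 1.1, -0.1]
opening: -0.0004
gripper_force: 0.0
```

Run:
```python
from h import *
P=monitor.get_state()["position"];out=[]
for n in("side","top"):
    im=snapshot(n)[:,:,::-1].copy();q=proj(n,P);o=(q-[40,60]).astype(int)
    c=cv2.resize(im[o[1]:o[1]+100,o[0]:o[0]+80],None,fx=4.9,fy=4.9,interpolation=cv2.INTER_CUBIC)
    cv2.imwrite(f"pics/e_{n}.png",im)
    for z in(0,.073,.15): cv2.circle(c,tuple(int(v) for v in (proj(n,P+[0,0,z])-o+.4)*4.9),4,(0,0,255),1)
    print(n,o);out.append(c)
cv2.imwrite("pics/d2.png",np.hstack(out));print(P)
```

```text
side [176 161]
top [256 139]
[ 0.52800833 -0.18246968  0.00924042]
```

View pics/d2.png

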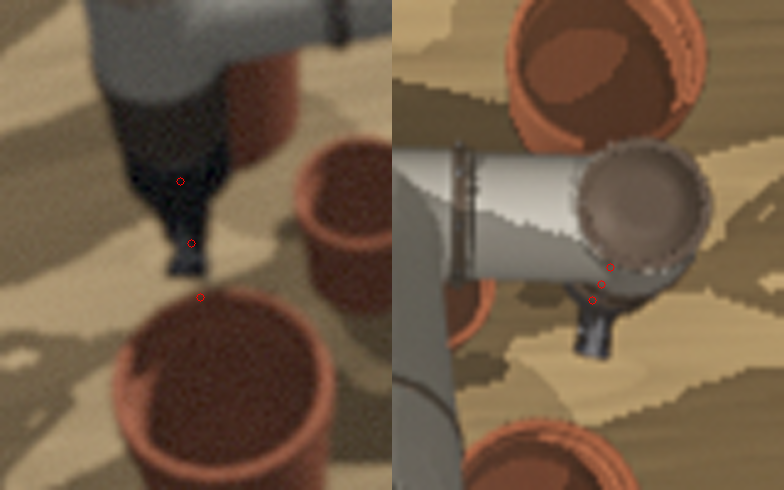

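The tip shows at side (187,275) and top (593,355), again away from the predicted (200,297) and (593,300), though nothing touches the shelf. I'll triangulate this pose and see whether a rigid tilt about one joint explains both.

Run:
```python
from h import *
print(tri(176+187/4.9-.4,161+275/4.9-.4,256+201/4.9-.4,139+355/4.9-.4))
for z in(0,.02,.04): print(z,onz("side",176+187/4.9-.4,161+275/4.9-.4,z),onz("top",256+201/4.9-.4,139+355/4.9-.4,z))
s=monitor.get_state();print(s["joint_positions"],s["joint_torque"],s["position"],s["wrist_force"])
```

```text
(array([ 0.48910425, -0.18552123, -0.01620014]), np.float64(0.004308119996028878))
0 [ 0.49939352 -0.18813834  0.        ] [ 0.48729368 -0.18196526  0.        ]
0.02 [ 0.51260619 -0.18875059  0.02      ] [ 0.48468972 -0.18021505  0.02      ]
0.04 [ 0.52581885 -0.18936284  0.04      ] [ 0.48208575 -0.17846483  0.04      ]
[-4.26414930e-02  4.82104347e-01 -3.83158742e-01  3.16543701e-05
 -7.05494206e-01 -1.70314852e-01] [-2.28722558e-03 -3.82158852e+01  1.31190804e+01  2.91446283e+00
 -1.42696837e-03 -2.15388113e-06] [ 0.52814252 -0.18248663  0.00941471] [-0.02750075 -0.71885965  0.09679539]
```

Emit:
carry_out:
  plan:
    - {"wx":0,"wy":0,"wz":0,"tx":0,"ty":0,"tz":0.05,"claw":0}
    - {"wx":0,"wy":0,"wz":0,"tx":0,"ty":0,"tz":0.1,"claw":0}
    - {"wx":0,"wy":0,"wz":0,"tx":0.002,"ty":0,"tz":0.14,"claw":0}
    - {"wx":0,"wy":0,"wz":0,"tx":0.005,"ty":0.04,"tz":0.14,"claw":0}
    - {"wx":0,"wy":0,"wz":0,"tx":0.008,"ty":0.08,"tz":0.14,"claw":0}
    - {"wx":0,"wy":0,"wz":0,"tx":0.012,"ty":0.114,"tz":0.13,"claw":0}
    - {"wx":0,"wy":0,"wz":0,"tx":0.012,"ty":0.114,"tz":0.11,"claw":0}
    - {"wx":0,"wy":0,"wz":0,"tx":0.012,"ty":0.114,"tz":0.095,"claw":0}

```text
time_s: 6.9
position: [0.5399, -0.0672, 0.1039]
ee_rot: [0.0, -0.629, 0.778, 0.0]
wrist_force: [-0.2, -0.1, -0.4]
opening: 0.0001
gripper_force: 0.0
```

Emit:
carry_out:
  plan:
    - {"wx":0,"wy":0,"wz":0,"tx":0,"ty":0,"tz":-0.005,"claw":0}
    - {"wx":0,"wy":0,"wz":0,"tx":0,"ty":0,"tz":-0.01,"claw":0}
    - {"wx":0,"wy":0,"wz":0,"tx":0,"ty":0,"tz":-0.015,"claw":0}
    - {"wx":0,"wy":0,"wz":0,"tx":0,"ty":0,"tz":-0.02,"claw":0}
    - {"wx":0,"wy":0,"wz":0,"tx":0,"ty":0,"tz":-0.025,"claw":0}
    - {"wx":0,"wy":0,"wz":0,"tx":0,"ty":0,"tz":-0.03,"claw":0}
    - {"wx":0,"wy":0,"wz":0,"tx":0,"ty":0,"tz":-0.03,"claw":0}
    - {"wx":0,"wy":0,"wz":0,"tx":0,"ty":0,"tz":-0.03,"claw":0}

```text
time_s: 7.7
position: [0.5402, -0.0686, 0.0744]
ee_rot: [-0.0, -0.628, 0.778, -0.0]
wrist_force: [0.9, -0.2, -0.3]
opening: -0.0001
gripper_force: 0.0
```

Emit:
carry_out:
  plan:
    - {"wx":0,"wy":0,"wz":0,"tx":0,"ty":0,"tz":-0.005,"claw":0}
    - {"wx":0,"wy":0,"wz":0,"tx":0,"ty":0,"tz":-0.01,"claw":0}
    - {"wx":0,"wy":0,"wz":0,"tx":0,"ty":0,"tz":-0.015,"claw":0}
    - {"wx":0,"wy":0,"wz":0,"tx":0,"ty":0,"tz":-0.02,"claw":0}
    - {"wx":0,"wy":0,"wz":0,"tx":0,"ty":0,"tz":-0.024,"claw":0}
    - {"wx":0,"wy":0,"wz":0,"tx":0,"ty":0,"tz":-0.028,"claw":0}
    - {"wx":0,"wy":0,"wz":0,"tx":0,"ty":0,"tz":-0.03,"claw":0}
    - {"wx":0,"wy":0,"wz":0,"tx":0,"ty":0,"tz":-0.03,"claw":0}

```text
time_s: 8.5
position: [0.5399, -0.0685, 0.044]
ee_rot: [-0.0, -0.628, 0.778, 0.0]
wrist_force: [0.8, -0.4, -0.1]
opening: -0.0003
gripper_force: 0.0
```

Run:
```python
from h import *
s=monitor.get_state();print(s["position"],s["wrist_force"])
im=snapshot("side")[130:230,220:320,::-1];t=snapshot("top")[150:250,230:330,::-1]
cv2.imwrite("pics/f.png",cv2.resize(np.hstack([im,t]),None,fx=4,fy=4,interpolation=cv2.INTER_CUBIC))
def rim(n,o,h,w):
    i=cv2.cvtColor(np.ascontiguousarray(n),cv2.COLOR_BGR2HSV);m=cv2.inRange(i,(0,90,40),(12,255,255))
    k,l,st,c=cv2.connectedComponentsWithStats(m);return [(st[j].tolist(),c[j].round(1).tolist()) for j in range(1,k) if st[j][4]>60]
print(rim(im,0,0,0),rim(t,0,0,0))
```

```text
[ 0.5399205  -0.06852234  0.04404608] [ 0.82464039 -0.42215894 -0.11528429]
[([0, 15, 17, 52, 609], [5.9, 42.0]), ([16, 60, 26, 36, 597], [29.8, 78.8]), ([0, 90, 21, 10, 169], [8.4, 95.1])] [([49, 0, 41, 26, 820], [67.9, 10.4]), ([20, 44, 27, 18, 251], [32.0, 52.8]), ([35, 74, 43, 26, 888], [56.2, 88.5])]
```

Emit:
carry_out:
  plan:
    - {"wx":0,"wy":0,"wz":0,"tx":0,"ty":-0.005,"tz":0,"claw":0}
    - {"wx":0,"wy":0,"wz":0,"tx":0,"ty":-0.01,"tz":0,"claw":0}
    - {"wx":0,"wy":0,"wz":0,"tx":0,"ty":-0.015,"tz":0,"claw":0}
    - {"wx":0,"wy":0,"wz":0,"tx":0,"ty":-0.02,"tz":0,"claw":0}
    - {"wx":0,"wy":0,"wz":0,"tx":0,"ty":-0.026,"tz":0,"claw":0}
    - {"wx":0,"wy":0,"wz":0,"tx":0,"ty":-0.032,"tz":0,"claw":0}
    - {"wx":0,"wy":0,"wz":0,"tx":0,"ty":-0.038,"tz":0,"claw":0}
    - {"wx":0,"wy":0,"wz":0,"tx":0,"ty":-0.044,"tz":0,"claw":0}

```text
time_s: 9.4
position: [0.5399, -0.113, 0.0443]
ee_rot: [-0.0, -0.628, 0.778, 0.0]
wrist_force: [0.4, 2.3, 0.2]
opening: 0.0002
gripper_force: 0.7
```

Emit:
carry_out:
  plan:
    - {"wx":0,"wy":0,"wz":0,"tx":-0.001,"ty":-0.009,"tz":0,"claw":0}
    - {"wx":0,"wy":0,"wz":0,"tx":-0.002,"ty":-0.019,"tz":0,"claw":0}
    - {"wx":0,"wy":0,"wz":0,"tx":-0.003,"ty":-0.029,"tz":0,"claw":0}
    - {"wx":0,"wy":0,"wz":0,"tx":-0.004,"ty":-0.039,"tz":0,"claw":0}
    - {"wx":0,"wy":0,"wz":0,"tx":-0.005,"ty":-0.049,"tz":0,"claw":0}
    - {"wx":0,"wy":0,"wz":0,"tx":-0.006,"ty":-0.059,"tz":0,"claw":0}
    - {"wx":0,"wy":0,"wz":0,"tx":-0.007,"ty":-0.069,"tz":0,"claw":0}
    - {"wx":0,"wy":0,"wz":0,"tx":-0.008,"ty":-0.079,"tz":0,"claw":0}

```text
time_s: 10.2
position: [0.532, -0.1924, 0.0444]
ee_rot: [0.0, -0.628, 0.778, -0.0]
wrist_force: [-0.1, 1.7, -0.1]
opening: -0.0002
gripper_force: 0.8
```

Emit:
carry_out:
  plan:
    - {"wx":0,"wy":0,"wz":0,"tx":-0.001,"ty":-0.01,"tz":0,"claw":0}
    - {"wx":0,"wy":0,"wz":0,"tx":-0.002,"ty":-0.02,"tz":0,"claw":0}
    - {"wx":0,"wy":0,"wz":0,"tx":-0.003,"ty":-0.03,"tz":0,"claw":0}
    - {"wx":0,"wy":0,"wz":0,"tx":-0.004,"ty":-0.04,"tz":0,"claw":0}
    - {"wx":0,"wy":0,"wz":0,"tx":-0.005,"ty":-0.05,"tz":0,"claw":0}
    - {"wx":0,"wy":0,"wz":0,"tx":-0.006,"ty":-0.06,"tz":0,"claw":0}
    - {"wx":0,"wy":0,"wz":0,"tx":-0.007,"ty":-0.07,"tz":0,"claw":0}
    - {"wx":0,"wy":0,"wz":0,"tx":-0.008,"ty":-0.076,"tz":0,"claw":0}

```text
time_s: 11.0
position: [0.524, -0.2685, 0.0444]
ee_rot: [0.0, -0.628, 0.778, -0.0]
wrist_force: [0.5, 1.1, -0.4]
opening: 0.0003
gripper_force: 0.7
```

```bash
cat >> h.py <<'E'
def terra(n):
    im=snapshot(n);i=cv2.cvtColor(im,cv2.COLOR_RGB2HSV);m=cv2.inRange(i,(0,110,40),(12,255,255))
    k,l,st,c=cv2.connectedComponentsWithStats(m);return [(st[j].tolist(),c[j].round(1).tolist()) for j in range(1,k) if st[j][4]>80]
E
python3 - <<'E'
from h import *
s=monitor.get_state();print(s["position"],s["wrist_force"])
for n in("top","side"): print(n,terra(n))
E
```

```text
[ 0.52401516 -0.26849802  0.04439798] [ 0.47612051  1.09287039 -0.44321609]
top [([279, 130, 41, 35, 1069], [299.8, 147.2]), ([297, 190, 23, 20, 365], [307.5, 200.2]), ([290, 226, 18, 37, 451], [298.3, 244.4]), ([428, 323, 53, 41, 1645], [455.0, 342.4]), ([0, 369, 19, 15, 236], [8.1, 376.3])]
side [([65, 0, 24, 14, 231], [76.9, 5.3]), ([105, 0, 19, 7, 97], [113.4, 2.4]), ([395, 77, 40, 41, 744], [418.2, 94.4]), ([36, 94, 52, 63, 1663], [65.4, 125.5]), ([203, 172, 34, 25, 661], [220.4, 182.4]), ([186, 198, 59, 79, 2589], [217.2, 239.0])]
```

Emit:
carry_out:
  plan:
    - {"wx":0,"wy":0,"wz":0,"tx":0,"ty":0.008,"tz":0,"claw":0}
    - {"wx":0,"wy":0,"wz":0,"tx":0,"ty":0.012,"tz":0.01,"claw":0}
    - {"wx":0,"wy":0,"wz":0,"tx":0,"ty":0.012,"tz":0.05,"claw":0}
    - {"wx":0,"wy":0,"wz":0,"tx":0,"ty":0.012,"tz":0.09,"claw":0}
    - {"wx":0,"wy":0,"wz":0,"tx":0,"ty":0.012,"tz":0.13,"claw":0}
    - {"wx":0,"wy":0,"wz":0,"tx":0,"ty":0.012,"tz":0.17,"claw":0}
    - {"wx":0,"wy":0,"wz":0,"tx":0,"ty":0.012,"tz":0.21,"claw":0}
    - {"wx":0,"wy":0,"wz":0,"tx":0,"ty":0.012,"tz":0.22,"claw":0}

```text
time_s: 11.9
position: [0.5261, -0.2559, 0.2713]
ee_rot: [0.003, -0.629, 0.778, -0.005]
wrist_force: [0.9, -0.7, 0.3]
opening: 0.0003
gripper_force: 0.0
```

Emit:
carry_out:
  plan:
    - {"wx":7.8,"wy":-1.7,"wz":0,"tx":0,"ty":0,"tz":0,"claw":0}
    - {"wx":15.6,"wy":-3.4,"wz":0,"tx":0,"ty":0,"tz":0,"claw":0}
    - {"wx":23.4,"wy":-5.1,"wz":0,"tx":0,"ty":0,"tz":0,"claw":0}
    - {"wx":31.2,"wy":-6.8,"wz":0,"tx":0,"ty":0,"tz":0,"claw":0}
    - {"wx":39,"wy":-8.4,"wz":0,"tx":0,"ty":0,"tz":0,"claw":0}
    - {"wx":46.8,"wy":-10,"wz":0,"tx":0,"ty":0,"tz":0,"claw":0}
    - {"wx":53.8,"wy":-11.6,"wz":0,"tx":0,"ty":0,"tz":0,"claw":0}
    - {"wx":53.8,"wy":-11.6,"wz":0,"tx":0,"ty":0,"tz":0,"claw":0}

```text
time_s: 12.7
position: [0.5226, -0.257, 0.2601]
ee_rot: [0.36, -0.553, 0.692, 0.294]
wrist_force: [-0.1, -0.5, -1.2]
opening: -0.0002
gripper_force: 0.0
```

Run:
```python
from h import *
s=monitor.get_state();print(s["position"],s["ee_rot"],s["joint_positions"])
for n in("top","side"): print(n,terra(n))
from scipy.spatial.transform import Rotation as Ro
q=s["ee_rot"];R=Ro.from_quat([*q[1:],q[0]]);print(R.as_matrix().round(3))
```

```text
[ 0.52261272 -0.25703884  0.26012753] [ 0.35957494 -0.55314372  0.69153257  0.29414382] [-0.69398448  0.55597481  0.38198186 -0.86089922 -1.85284009  0.42162912]
top [([279, 130, 41, 46, 1452], [298.5, 152.1]), ([297, 182, 28, 29, 657], [310.3, 195.9]), ([265, 225, 42, 20, 186], [285.0, 231.4]), ([428, 323, 53, 41, 1646], [455.0, 342.4]), ([0, 369, 19, 15, 232], [8.1, 376.4])]
side [([65, 0, 23, 13, 235], [77.1, 5.2]), ([105, 0, 18, 7, 97], [113.3, 2.3]), ([396, 76, 39, 42, 726], [418.3, 94.5]), ([42, 93, 36, 48, 890], [59.2, 115.0]), ([199, 144, 39, 52, 1597], [219.0, 168.8]), ([188, 199, 57, 78, 2726], [217.0, 237.9])]
[[-0.129 -0.977  0.172]
 [-0.554  0.215  0.805]
 [-0.823  0.009 -0.568]]
```

Emit:
carry_out:
  plan:
    - {"wx":0,"wy":0,"wz":0,"tx":0.001,"ty":0.04,"tz":0,"claw":0}
    - {"wx":0,"wy":0,"wz":0,"tx":0.002,"ty":0.08,"tz":-0.02,"claw":0}
    - {"wx":0,"wy":0,"wz":0,"tx":0.004,"ty":0.12,"tz":-0.045,"claw":0}
    - {"wx":0,"wy":0,"wz":0,"tx":0.006,"ty":0.16,"tz":-0.07,"claw":0}
    - {"wx":0,"wy":0,"wz":0,"tx":0.008,"ty":0.187,"tz":-0.1,"claw":0}
    - {"wx":0,"wy":0,"wz":0,"tx":0.008,"ty":0.187,"tz":-0.13,"claw":0}
    - {"wx":0,"wy":0,"wz":0,"tx":0.008,"ty":0.187,"tz":-0.155,"claw":0}
    - {"wx":0,"wy":0,"wz":0,"tx":0.008,"ty":0.187,"tz":-0.165,"claw":0}

```text
time_s: 13.6
position: [0.5315, -0.0665, 0.0989]
ee_rot: [0.358, -0.558, 0.689, 0.291]
wrist_force: [0.7, -0.4, 0.5]
opening: -0.0
gripper_force: 0.0
```

Run:
```python
from h import *
from scipy.spatial.transform import Rotation as Ro
s=monitor.get_state();P=s["position"];q=s["ee_rot"];z=Ro.from_quat([*q[1:],q[0]]).as_matrix()[:,2];out=[]
print(P,z,s["wrist_force"])
print("potC",onz("top",311,196.5,.105))
for n in("side","top"):
    im=snapshot(n)[:,:,::-1].copy();o=(proj(n,P)-[50,65]).astype(int)
    c=cv2.resize(im[o[1]:o[1]+130,o[0]:o[0]+100],None,fx=4,fy=4,interpolation=cv2.INTER_CUBIC)
    for d in(0,.073,.15): cv2.circle(c,tuple(int(v) for v in (proj(n,P-z*d)-o+.4)*4),3,(255,0,255),1)
    for L in[(.582,-.021,.117),(.466,.003,.117)]: cv2.circle(c,tuple(int(v) for v in (proj(n,L)-o+.4)*4),3,(255,0,0),1)
    print(n,o);out.append(c)
cv2.imwrite("pics/g.png",np.hstack(out))
```

```text
[ 0.53154901 -0.06651079  0.0989335 ] [ 0.16908463  0.80112354 -0.57411799] [ 0.68400384 -0.35819189  0.46666228]
potC [ 0.52433168 -0.2254866   0.105     ]
side [196 136]
top [215 130]
```

View pics/g.png

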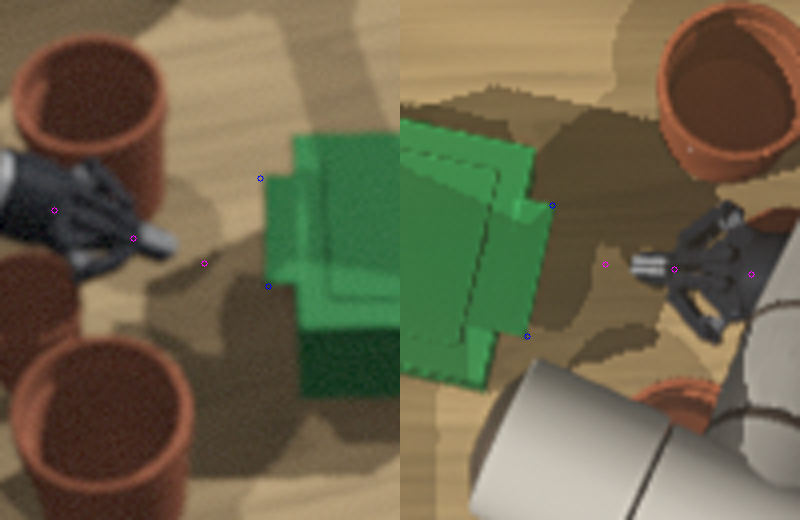

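The picture settles it: tool axis and lateral position agree with the state, but the visible fingertips (side (175,245), top (632,265)) end about 28 mm short of the reported TCP. The earlier "offset" was the finger linkage. The pot stands clear, and I'll insert with that in mind, feeling for the wall.

Emit:
carry_out:
  plan:
    - {"wx":0,"wy":0,"wz":0,"tx":0.004,"ty":0.02,"tz":0,"claw":0}
    - {"wx":0,"wy":0,"wz":0,"tx":0.008,"ty":0.039,"tz":-0.005,"claw":0}
    - {"wx":0,"wy":0,"wz":0,"tx":0.008,"ty":0.039,"tz":-0.022,"claw":0}
    - {"wx":0,"wy":0,"wz":0,"tx":0.008,"ty":0.039,"tz":-0.036,"claw":0}
    - {"wx":0,"wy":0,"wz":0,"tx":0.01,"ty":0.05,"tz":-0.036,"claw":0}
    - {"wx":0,"wy":0,"wz":0,"tx":0.013,"ty":0.062,"tz":-0.036,"claw":0}
    - {"wx":0,"wy":0,"wz":0,"tx":0.015,"ty":0.072,"tz":-0.036,"claw":0}
    - {"wx":0,"wy":0,"wz":0,"tx":0.017,"ty":0.08,"tz":-0.036,"claw":0}

```text
time_s: 14.5
position: [0.5495, 0.0125, 0.0639]
ee_rot: [0.36, -0.557, 0.69, 0.29]
wrist_force: [0.6, -0.0, -0.6]
opening: -0.0001
gripper_force: 0.0
```

Emit:
carry_out:
  plan:
    - {"wx":0,"wy":0,"wz":0,"tx":0,"ty":0.001,"tz":0,"claw":0}
    - {"wx":0,"wy":0,"wz":0,"tx":0,"ty":0.002,"tz":0,"claw":0}
    - {"wx":0,"wy":0,"wz":0,"tx":0,"ty":0.003,"tz":0,"claw":0}
    - {"wx":0,"wy":0,"wz":0,"tx":0.001,"ty":0.004,"tz":0,"claw":0}
    - {"wx":0,"wy":0,"wz":0,"tx":0.001,"ty":0.005,"tz":0,"claw":0}
    - {"wx":0,"wy":0,"wz":0,"tx":0.001,"ty":0.006,"tz":0,"claw":0}
    - {"wx":0,"wy":0,"wz":0,"tx":0.001,"ty":0.006,"tz":0,"claw":0}
    - {"wx":0,"wy":0,"wz":0,"tx":0.001,"ty":0.006,"tz":0,"claw":0}

```text
time_s: 15.3
position: [0.5501, 0.0174, 0.0634]
ee_rot: [0.359, -0.557, 0.69, 0.29]
wrist_force: [-0.4, 0.1, -0.1]
opening: 0.0001
gripper_force: 0.0
```

Emit:
carry_out:
  plan:
    - {"wx":0,"wy":0,"wz":0,"tx":0,"ty":0.001,"tz":0,"claw":0}
    - {"wx":0,"wy":0,"wz":0,"tx":0,"ty":0.002,"tz":0,"claw":0}
    - {"wx":0,"wy":0,"wz":0,"tx":0,"ty":0.003,"tz":0,"claw":0}
    - {"wx":0,"wy":0,"wz":0,"tx":0,"ty":0.004,"tz":0,"claw":0}
    - {"wx":0,"wy":0,"wz":0,"tx":0,"ty":0.005,"tz":0,"claw":0}
    - {"wx":0,"wy":0,"wz":0,"tx":0,"ty":0.006,"tz":0,"claw":0}
    - {"wx":0,"wy":0,"wz":0,"tx":0,"ty":0.006,"tz":0,"claw":0}
    - {"wx":0,"wy":0,"wz":0,"tx":0,"ty":0.006,"tz":0,"claw":0}

```text
time_s: 16.1
position: [0.5501, 0.0235, 0.0634]
ee_rot: [0.359, -0.557, 0.69, 0.29]
wrist_force: [0.3, -1.1, 0.4]
opening: 0.0002
gripper_force: 0.0
```

```bash
cat >> h.py <<'E'
def green(im):
    i=cv2.cvtColor(im,cv2.COLOR_RGB2HSV);m=cv2.inRange(i,(55,90,30),(85,255,255))
    k,l,st,c=cv2.connectedComponentsWithStats(m);j=1+np.argmax(st[1:,4]);return st[j].tolist(),c[j].round(2).tolist()
E
python3 - <<'E'
from h import *
old=cv2.imread("pics/e_side.png")[:,:,::-1].copy();print("old side",green(old))
F=[]
for k in range(3):
    a=snapshot("side");F.append(monitor.get_state()["wrist_force"])
print("new side",green(a),np.mean(F,0))
sub=lambda im:green(np.ascontiguousarray(im[190:250,262:350]))
print(sub(old),sub(a))
E
```

```text
old side ([262, 169, 70, 66, 3938], [297.01, 201.53])
new side ([261, 169, 71, 66, 3946], [297.03, 201.48]) [0.146703   0.05465962 0.44470284]
([0, 0, 70, 45, 2743], [35.69, 21.01]) ([0, 0, 70, 45, 2739], [35.64, 21.06])
```

```bash
cat > path.py <<'E'
from h import *
u=np.array([.211,.977]);zt=np.array([.819,-.574]);n=np.array([.574,.819])
lip=np.array([.524,-.009]);H=lip+.23*u
def tcp(th):
    a=.021+.029*np.clip((th-.25)/.35,0,1);c,s=np.cos(th),np.sin(th)
    if th<.611: t=np.array([-.23*c+.003*s,.23*s-.003*c])+a*zt-.011*n
    else: r=.23-a;t=np.array([-r*c+.003*s,r*s-.003*c])-.011*n
    t=t+.028*zt
    return np.array([*(H+u*t[0]),.12+t[1]])
ths=np.arange(0,1.89,.04)
off=None
P=[tcp(t) for t in ths]
P0=np.array([.5501,.0235,.0634]);lat=(P0-P[0])[:2]@np.array([.977,-.211]);print("lat",lat,P[0]-P0)
P=[p+lat*np.array([.977,-.211,0]) for p in P]
b=P0
for i in range(0,len(ths),8):
    print([round(t,2) for t in ths[i:i+8]][-1],[tuple((p-b).round(3).tolist()) for p in P[i:i+8]]);b=b+(P[min(i+7,len(P)-1)]-b).round(3)
E
python3 path.py
```

```text
lat 0.018642200000000074 [-0.01896461  0.00053921  0.016465  ]
0.28 [(-0.001, -0.003, 0.016), (-0.001, -0.003, 0.026), (-0.001, -0.002, 0.035), (-0.0, -0.001, 0.044), (-0.0, -0.0, 0.053), (0.0, 0.002, 0.062), (0.001, 0.004, 0.071), (0.002, 0.008, 0.079)]
0.6 [(0.001, 0.006, 0.007), (0.002, 0.011, 0.013), (0.003, 0.017, 0.02), (0.005, 0.024, 0.027), (0.006, 0.031, 0.033), (0.008, 0.038, 0.039), (0.009, 0.045, 0.045), (0.011, 0.053, 0.051)]
0.92 [(0.001, 0.004, 0.007), (0.002, 0.009, 0.012), (0.003, 0.013, 0.018), (0.004, 0.018, 0.023), (0.005, 0.023, 0.029), (0.006, 0.028, 0.034), (0.007, 0.034, 0.038), (0.009, 0.039, 0.043)]
1.24 [(0.001, 0.006, 0.004), (0.002, 0.012, 0.008), (0.003, 0.018, 0.012), (0.005, 0.024, 0.016), (0.006, 0.031, 0.019), (0.008, 0.037, 0.022), (0.009, 0.044, 0.025), (0.01, 0.05, 0.028)]
1.56 [(0.002, 0.007, 0.002), (0.003, 0.014, 0.004), (0.005, 0.021, 0.006), (0.006, 0.028, 0.007), (0.008, 0.034, 0.009), (0.009, 0.041, 0.01), (0.011, 0.049, 0.01), (0.012, 0.056, 0.01)]
1.88 [(0.002, 0.007, 0.001), (0.003, 0.014, 0.0), (0.005, 0.021, -0.0), (0.006, 0.028, -0.001), (0.008, 0.034, -0.002), (0.009, 0.041, -0.004), (0.011, 0.048, -0.005), (0.012, 0.055, -0.007)]
```

Emit:
carry_out:
  plan:
    - {"wx":0,"wy":0,"wz":0,"tx":0,"ty":0.001,"tz":0.005,"claw":0}
    - {"wx":0,"wy":0,"wz":0,"tx":0,"ty":0.001,"tz":0.01,"claw":0}
    - {"wx":0,"wy":0,"wz":0,"tx":0,"ty":0.001,"tz":0.015,"claw":0}
    - {"wx":0,"wy":0,"wz":0,"tx":0,"ty":0.001,"tz":0.02,"claw":0}
    - {"wx":0,"wy":0,"wz":0,"tx":0,"ty":0.001,"tz":0.026,"claw":0}
    - {"wx":0,"wy":0,"wz":0,"tx":0,"ty":0.001,"tz":0.033,"claw":0}
    - {"wx":0,"wy":0,"wz":0,"tx":0,"ty":0.001,"tz":0.04,"claw":0}
    - {"wx":0,"wy":0,"wz":0,"tx":0,"ty":0.001,"tz":0.044,"claw":0}

```text
time_s: 17.05
position: [0.5503, 0.0244, 0.1084]
ee_rot: [0.36, -0.557, 0.69, 0.29]
wrist_force: [-0.4, 0.2, -0.7]
opening: 0.0001
gripper_force: 0.3
```

Run:
```python
from h import *
F=[]
for k in range(3):
    a=snapshot("side");F.append(monitor.get_state()["wrist_force"])
print(green(a),np.mean(F,0),monitor.get_state()["position"])
E=[np.array([.5727-.23*np.cos(t)*.211,.2155-.23*np.cos(t)*.977,.12+.23*np.sin(t)]) for t in(0,.15)]
for e in E:
    for s in(-.06,.06): print(proj("side",e+s*np.array([.977,-.211,0])).round(1))
```

```text
([262, 165, 70, 70, 4061], [296.89, 200.19]) [-0.14652856 -0.51038651 -0.54096315] [0.55025023 0.02434366 0.10772364]
[260.9 179.5]
[262.6 207. ]
[261.6 173.5]
[263.4 201.2]
```

Emit:
carry_out:
  plan:
    - {"wx":0,"wy":0,"wz":0,"tx":0,"ty":0.0,"tz":0.009,"claw":0}
    - {"wx":0,"wy":0,"wz":0,"tx":0,"ty":0.001,"tz":0.018,"claw":0}
    - {"wx":0,"wy":0,"wz":0,"tx":0.001,"ty":0.004,"tz":0.027,"claw":0}
    - {"wx":0,"wy":0,"wz":0,"tx":0.002,"ty":0.008,"tz":0.035,"claw":0}
    - {"wx":0,"wy":0,"wz":0,"tx":0.003,"ty":0.014,"tz":0.042,"claw":0}
    - {"wx":0,"wy":0,"wz":0,"tx":0.004,"ty":0.019,"tz":0.049,"claw":0}
    - {"wx":0,"wy":0,"wz":0,"tx":0.005,"ty":0.025,"tz":0.056,"claw":0}
    - {"wx":0,"wy":0,"wz":0,"tx":0.007,"ty":0.032,"tz":0.063,"claw":0}

```text
time_s: 18.0
position: [0.5571, 0.0571, 0.171]
ee_rot: [0.359, -0.557, 0.69, 0.29]
wrist_force: [-0.2, -0.8, -0.5]
opening: -0.0002
gripper_force: 0.4
```

Run:
```python
from h import *
F=[]
for k in range(2):
    a=snapshot("side");F.append(monitor.get_state()["wrist_force"])
print(green(a),np.mean(F,0),monitor.get_state()["position"])
```

```text
([269, 154, 63, 81, 4160], [297.86, 197.85]) [-0.28134955  0.52861051  0.27751473] [0.55751275 0.05770527 0.17177913]
```

Emit:
carry_out:
  plan:
    - {"wx":0,"wy":0,"wz":0,"tx":0.001,"ty":0.007,"tz":0.006,"claw":0}
    - {"wx":0,"wy":0,"wz":0,"tx":0.003,"ty":0.014,"tz":0.012,"claw":0}
    - {"wx":0,"wy":0,"wz":0,"tx":0.004,"ty":0.021,"tz":0.018,"claw":0}
    - {"wx":0,"wy":0,"wz":0,"tx":0.006,"ty":0.028,"tz":0.024,"claw":0}
    - {"wx":0,"wy":0,"wz":0,"tx":0.007,"ty":0.033,"tz":0.031,"claw":0}
    - {"wx":0,"wy":0,"wz":0,"tx":0.008,"ty":0.038,"tz":0.036,"claw":0}
    - {"wx":0,"wy":0,"wz":0,"tx":0.009,"ty":0.042,"tz":0.042,"claw":0}
    - {"wx":0,"wy":0,"wz":0,"tx":0.01,"ty":0.047,"tz":0.047,"claw":0}

```text
time_s: 18.9
position: [0.567, 0.104, 0.2175]
ee_rot: [0.359, -0.557, 0.69, 0.291]
wrist_force: [-0.6, -0.2, -0.3]
opening: 0.0001
gripper_force: 0.4
```

Emit:
carry_out:
  plan:
    - {"wx":0,"wy":0,"wz":0,"tx":0.001,"ty":0.005,"tz":0.006,"claw":0}
    - {"wx":0,"wy":0,"wz":0,"tx":0.002,"ty":0.01,"tz":0.011,"claw":0}
    - {"wx":0,"wy":0,"wz":0,"tx":0.003,"ty":0.016,"tz":0.015,"claw":0}
    - {"wx":0,"wy":0,"wz":0,"tx":0.005,"ty":0.021,"tz":0.02,"claw":0}
    - {"wx":0,"wy":0,"wz":0,"tx":0.006,"ty":0.027,"tz":0.024,"claw":0}
    - {"wx":0,"wy":0,"wz":0,"tx":0.007,"ty":0.033,"tz":0.028,"claw":0}
    - {"wx":0,"wy":0,"wz":0,"tx":0.008,"ty":0.039,"tz":0.032,"claw":0}
    - {"wx":0,"wy":0,"wz":0,"tx":0.01,"ty":0.045,"tz":0.036,"claw":0}

```text
time_s: 19.7
position: [0.5769, 0.1491, 0.2537]
ee_rot: [0.359, -0.557, 0.69, 0.291]
wrist_force: [-0.5, 0.1, -1.1]
opening: 0.0001
gripper_force: 0.3
```

Run:
```python
from h import *
F=[]
for k in range(2):
    a=snapshot("side");F.append(monitor.get_state()["wrist_force"])
print(green(a),np.mean(F,0),monitor.get_state()["position"])
for t in(.9,1.0,1.1,1.2): print(t,proj("side",[.5727-.2*np.cos(t)*.211+.105,.2155-.2*np.cos(t)*.977-.02,.12+.2*np.sin(t)]).round(1))
```

```text
([270, 137, 62, 98, 4021], [300.19, 198.41]) [-0.20181288 -0.51268577  0.89533417] [0.5772358  0.14940227 0.25425105]
0.9 [298.9 189.3]
1.0 [304.5 186.8]
1.1 [310.5 184.6]
1.2 [316.8 182.7]
```

Emit:
carry_out:
  plan:
    - {"wx":0,"wy":0,"wz":0,"tx":0.001,"ty":0.007,"tz":0.003,"claw":0}
    - {"wx":0,"wy":0,"wz":0,"tx":0.003,"ty":0.013,"tz":0.006,"claw":0}
    - {"wx":0,"wy":0,"wz":0,"tx":0.004,"ty":0.02,"tz":0.009,"claw":0}
    - {"wx":0,"wy":0,"wz":0,"tx":0.005,"ty":0.026,"tz":0.012,"claw":0}
    - {"wx":0,"wy":0,"wz":0,"tx":0.007,"ty":0.033,"tz":0.014,"claw":0}
    - {"wx":0,"wy":0,"wz":0,"tx":0.008,"ty":0.04,"tz":0.016,"claw":0}
    - {"wx":0,"wy":0,"wz":0,"tx":0.01,"ty":0.046,"tz":0.018,"claw":0}
    - {"wx":0,"wy":0,"wz":0,"tx":0.011,"ty":0.052,"tz":0.019,"claw":0}

```text
time_s: 20.6
position: [0.5883, 0.2011, 0.2727]
ee_rot: [0.36, -0.557, 0.69, 0.29]
wrist_force: [0.2, -0.2, 0.7]
opening: -0.0
gripper_force: 0.1
```

Emit:
carry_out:
  plan:
    - {"wx":0,"wy":0,"wz":0,"tx":0.001,"ty":0.005,"tz":0.001,"claw":0}
    - {"wx":0,"wy":0,"wz":0,"tx":0.002,"ty":0.01,"tz":0.002,"claw":0}
    - {"wx":0,"wy":0,"wz":0,"tx":0.003,"ty":0.015,"tz":0.003,"claw":0}
    - {"wx":0,"wy":0,"wz":0,"tx":0.004,"ty":0.02,"tz":0.003,"claw":0}
    - {"wx":0,"wy":0,"wz":0,"tx":0.005,"ty":0.025,"tz":0.003,"claw":0}
    - {"wx":0,"wy":0,"wz":0,"tx":0.006,"ty":0.029,"tz":0.003,"claw":0}
    - {"wx":0,"wy":0,"wz":0,"tx":0.007,"ty":0.033,"tz":0.003,"claw":0}
    - {"wx":0,"wy":0,"wz":0,"tx":0.008,"ty":0.037,"tz":0.003,"claw":0}

```text
time_s: 21.4
position: [0.5962, 0.2378, 0.2753]
ee_rot: [0.359, -0.557, 0.69, 0.29]
wrist_force: [0.0, 0.3, -0.0]
opening: -0.0004
gripper_force: 0.0
```

Run:
```python
from h import *
for k in range(3):
    a=snapshot("side");s=monitor.get_state();print(green(a),s["wrist_force"].round(1),s["gripper_force"])
```

```text
([270, 132, 74, 103, 4429], [305.24, 197.16]) [0.6 0.7 0.4] 0.0
([270, 133, 74, 102, 4460], [305.51, 197.02]) [-0.1 -0.1 -1.1] 0.0
([270, 132, 75, 103, 4521], [305.98, 196.68]) [-0.1  0.   0.4] 0.0
```

Emit:
carry_out:
  plan:
    - {"wx":0,"wy":0,"wz":0,"tx":0.001,"ty":0.004,"tz":0,"claw":0}
    - {"wx":0,"wy":0,"wz":0,"tx":0.002,"ty":0.008,"tz":0,"claw":0}
    - {"wx":0,"wy":0,"wz":0,"tx":0.003,"ty":0.012,"tz":0,"claw":0}
    - {"wx":0,"wy":0,"wz":0,"tx":0.003,"ty":0.016,"tz":0,"claw":0}
    - {"wx":0,"wy":0,"wz":0,"tx":0.004,"ty":0.02,"tz":0,"claw":0}
    - {"wx":0,"wy":0,"wz":0,"tx":0.004,"ty":0.02,"tz":0,"claw":0}
    - {"wx":0,"wy":0,"wz":0,"tx":0.004,"ty":0.02,"tz":0,"claw":0}
    - {"wx":0,"wy":0,"wz":0,"tx":0.004,"ty":0.02,"tz":0,"claw":0}

```text
time_s: 22.35
position: [0.6001, 0.2574, 0.2754]
ee_rot: [0.359, -0.557, 0.69, 0.29]
wrist_force: [0.4, 0.1, -0.2]
opening: 0.0006
gripper_force: 0.0
```

Run:
```python
from h import *
for k in range(3):
    a=snapshot("side");s=monitor.get_state();print(green(a),s["wrist_force"].round(1),s["gripper_force"])
v=np.array([.977,-.211,0])
for t in(1.5,1.65,1.8,1.95): print(t,[proj("side",np.array([.5725-.2*np.cos(t)*.211,.2155-.2*np.cos(t)*.977,.12+.2*np.sin(t)])+s*v).round(1).tolist() for s in(-.107,.107)])
```

```text
([270, 135, 95, 100, 5435], [313.98, 193.21]) [ 0.5 -0.2 -0.2] 0.0
([270, 135, 95, 100, 5435], [313.96, 193.16]) [0.1 0.1 0.5] 0.0
([270, 135, 95, 100, 5435], [313.99, 193.18]) [-0.4  0.  -0.3] 0.0
1.5 [[325.4, 128.5], [335.8, 179.3]]
1.65 [[334.3, 128.2], [345.7, 178.9]]
1.8 [[342.9, 129.0], [355.1, 179.5]]
1.95 [[350.9, 130.7], [363.8, 181.0]]
```

Emit:
carry_out:
  plan:
    - {"wx":0,"wy":0,"wz":0,"tx":-0.004,"ty":-0.02,"tz":0.01,"claw":0}
    - {"wx":0,"wy":0,"wz":0,"tx":-0.01,"ty":-0.045,"tz":0.025,"claw":0}
    - {"wx":0,"wy":0,"wz":0,"tx":-0.016,"ty":-0.075,"tz":0.04,"claw":0}
    - {"wx":0,"wy":0,"wz":0,"tx":-0.023,"ty":-0.105,"tz":0.05,"claw":0}
    - {"wx":0,"wy":0,"wz":0,"tx":-0.03,"ty":-0.14,"tz":0.06,"claw":0}
    - {"wx":0,"wy":0,"wz":0,"tx":-0.036,"ty":-0.17,"tz":0.06,"claw":0}
    - {"wx":0,"wy":0,"wz":0,"tx":-0.043,"ty":-0.2,"tz":0.06,"claw":0}
    - {"wx":0,"wy":0,"wz":0,"tx":-0.043,"ty":-0.2,"tz":0.06,"claw":0}

```text
time_s: 23.3
position: [0.5572, 0.0542, 0.3351]
ee_rot: [0.359, -0.556, 0.692, 0.289]
wrist_force: [-0.1, 1.1, 0.4]
opening: -0.0004
gripper_force: 0.0
```

Run:
```python
from h import *
a=snapshot("side");b=snapshot("top");s=monitor.get_state();print(green(a),s["wrist_force"].round(1),s["position"],s["time_s"])
for n in("top","side"): print(n,terra(n))
o=cv2.imread("pics/top0.png");o=cv2.resize(o,(512,384),interpolation=cv2.INTER_AREA)[:,:,::-1]
d=cv2.absdiff(b,np.ascontiguousarray(o)).max(2)
for nm,(x,y,w,h) in dict(bottle=(118,155,34,34),dish=(126,208,28,28),fork=(352,145,36,80)).items(): print(nm,d[y:y+h,x:x+w].mean().round(1))
```

```text
([270, 135, 95, 100, 5534], [314.39, 192.53]) [-0.2  0.8 -0.5] [0.5573209  0.05697126 0.33541454] 23.4
top [([292, 130, 28, 26, 287], [308.5, 140.1]), ([302, 196, 23, 15, 258], [311.9, 202.6]), ([295, 229, 13, 35, 275], [301.0, 246.5]), ([428, 323, 53, 41, 1647], [455.1, 342.4]), ([0, 368, 19, 16, 235], [8.1, 376.3])]
side [([65, 0, 23, 13, 237], [77.0, 5.2]), ([105, 0, 18, 7, 98], [113.2, 2.4]), ([395, 77, 40, 40, 718], [418.4, 94.5]), ([38, 98, 50, 59, 1648], [65.6, 125.5]), ([199, 144, 39, 52, 1580], [219.1, 169.0]), ([188, 199, 56, 78, 2690], [216.9, 238.0])]
bottle 11.5
dish 6.7
fork 20.8
```

```bash
python3 -c "
from station import order;print(order.job_done())"
```

```text
the job is handed in; nothing more can be done
None
```

I handed the job in at 23.4 s. The pot now stands about 17 cm clear of the lip. The lid is fully open against its stop and staying there by itself, and the arm is touching nothing. The fingertips end about 28 mm short of the reported TCP, so they met the pot at about 7 cm, above half its height. I saw no tipping, but I did not view a final picture of the pot, spray bottle, dish or fork.

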